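# Size a stray jar ring on the stepped funnel and put it away

### The arm

A 6-joint arm with a two-finger parallel gripper is mounted at the origin on the work surface. World frame = base frame: x ahead of the robot, y to its left, z up, the work surface at z = 0. Lengths are in m, angles in rad, forces in N, time in s.
With the tool pointing down it reaches from about 0.25 to 0.725 m from the base axis. Payload 9.7 kg.
Tool frame: the origin (TCP) lies midway between the tips of the shut fingers; the grasp point (between the pads) lies 19 mm behind it (grasp_offset is the distance from the TCP to the grasp point, in m); z points along the fingers, y is the line along which they close (so a half turn about z gives the same grasp; the last joint's range is limited). The gripper opens to 85 mm and grips with 20 to 120 N. Pads are 22 mm wide; open, the fingers measure 114 mm over their backs; the gripper's body (76 mm by 85 mm) begins 54 mm behind the grasp point. The pads swing forward as they close: fully open they stand 13 mm farther back than shut.
Start: joints at [1.274, 0.087, 0.176, 1.66, 0, 1.571], TCP at [0.161, 0.526, 0.207] pointing down, gripper open.
Joint ranges: [-3.13, 3.13], [-0.85, 1.81], [-1.15, 1.24], [-2.2, 2.28], [-1.44, 1.52], [-3.14, 3.14]. Speed limits (rad/s): [2.22, 2.22, 2.57, 3.14, 3.14, 3.14].

### API

Orientations are given as a 3x3 rotation matrix whose columns are the frame's x, y, z axes.
In Python, from rig import * gives the robot as it stands. The module is installed in compiled form; this text tells all that it offers.
- The arm moves only by the tool drive_tool, never from a script. Its argument "moves" is text: rows parted by semicolons, each of 5 numbers parted by spaces: the opening, from 0 (shut) to 1 (fully open), then the shift along the tool's x, y, z in cm, then the turn about the tool's z in rad. In form: grip dx dy dz roll; .... A call has exactly 10 rows; each row shifts and turns the commanded pose from where the row before left it, along the tool's axes as they then stand; what a row does not reach is not made up. A row lasts 1/8 s, in which the tool goes at most 62.5 mm and 10.7 degrees, less where a joint would pass 70% of its speed; a pose out of reach is approached as far as the arm can. A call with a gripper value outside its range is refused whole. The fingers move at their own pace and stop on an object; "grip_force" is the grip in N (left out, the last holds). Time passes only in rows, so rows that do not move let the fingers close, or fill a call up. It gives the time, the measured TCP pose, the force, the opening and the grip force at its end, in the units of the state.
- get_obs(): the state, without advancing time (a new reading comes with each control period).
- camera(name): name is "scene" or "top" or "wrist"; returns (picture, depth): 400x640x3 uint8, red, green, blue; 400x640 float32, m along the optical axis (not along the pixel's ray), 0 where there is no reading.
- get_calibration(name): a dict with "mtx" (3x3 intrinsics, pixels), "xyz" and "orientation" of the camera in the world. Camera axes: x right, y up, looking along -z (the intrinsics and any distortion apply to the point x, -y, -z); pixel columns grow to the right and rows downward; lengths in m; the calibration is good to about 2 mm. A picture is of the moment at which its call begins: read the wrist's pose just before it. get_calibration takes no time and is no camera call; for the wrist camera it gives the pose at the moment of the call.
- hand_in(): hands the job in; it is judged then, once.
The state is a dict: "t": time; "joints": joint angles; "joint_velocities": joint speeds; "joint_torque": joint torques, N m; "tool_pos": TCP position; "orientation": TCP orientation; "wrist_force": force on the tool from outside, world axes, zero at the start; "moment": the same for the moment, N m; "width": finger opening in m; "gripper_force": force on a finger pad.
Only numpy, scipy, OpenCV 4.12 (cv2) and the standard library are available. Lean on these libraries where they do the work, as an engineer would, in place of code of your own. Each camera call takes 0.05 s, during which the arm holds its last target. There are 200 camera calls.

### The job

One brass-coloured jar ring has been left in the glass pie dish. Slide it over the stepped spout of the upturned funnel on the wire rack, keeping hold of it and keeping it square to the spout, until it stops on a step: the coloured band directly below it tells its size. Then take it off and lay it flat in the turntable bin of that colour without letting it fall, leaving the two rings in the brownie tin and everything else where it is.

Things in the scene. Friction and masses are not known exactly. Their poses are not given: they have to be found in the camera images.
- ring_a_center (a point): one of three look-alike brass-coloured screw rings of jar lids: ribbed hoop 24 mm tall, 58 to 68 mm across, plain bore of 39, 48 or 57 mm (all three differ; which is which is not told), about 60 g. At the start one of them lies flat in the pie dish, two flat in the brownie tin; which one is in the dish changes. Point: on the ring's axis half-way up, 12 mm from either face; z along the axis
- ring_b_center (a point): one of three look-alike brass-coloured screw rings of jar lids: ribbed hoop 24 mm tall, 58 to 68 mm across, plain bore of 39, 48 or 57 mm (all three differ; which is which is not told), about 60 g. At the start one of them lies flat in the pie dish, two flat in the brownie tin; which one is in the dish changes. Point: on the ring's axis half-way up, 12 mm from either face; z along the axis
- ring_c_center (a point): one of three look-alike brass-coloured screw rings of jar lids: ribbed hoop 24 mm tall, 58 to 68 mm across, plain bore of 39, 48 or 57 mm (all three differ; which is which is not told), about 60 g. At the start one of them lies flat in the pie dish, two flat in the brownie tin; which one is in the dish changes. Point: on the ring's axis half-way up, 12 mm from either face; z along the axis
- funnel: white plastic jar funnel fixed wide end down on the rack's slanting prong, spout leaning 30 degrees from vertical, roughly towards the robot. Origin: centre of the wide mouth (120 mm across); z along the spout's axis to its tip at 106 mm; y level, parallel to the rack's rail. Bowl from 0 to 30 mm; above that the spout narrows in three steps with flat ledges at 48, 66 and 84 mm; its tip is 29 mm across
- ledge_red (a point): centre, on the spout's axis, of the flat ledge 84 mm from the funnel's origin along its z. A ring of 39 mm bore stops with its lower edge here. Above the ledge the spout is 37 narrowing to 29 mm across, just below it 43 mm. A red band 9 mm wide runs round right below the ledge and stays in view under a ring stopped here
- ledge_blue (a point): centre, on the spout's axis, of the flat ledge 66 mm from the funnel's origin along its z. A ring of 48 mm bore stops with its lower edge here. Above the ledge the spout is 46 narrowing to 43 mm across, just below it 52 mm. A blue band 9 mm wide runs round right below the ledge and stays in view under a ring stopped here
- ledge_green (a point): centre, on the spout's axis, of the flat ledge 48 mm from the funnel's origin along its z. A ring of 57 mm bore stops with its lower edge here. Above the ledge the spout is 55 narrowing to 52 mm across, just below it 64 mm. A green band 9 mm wide runs round right below the ledge and stays in view under a ring stopped here
- rack: steel wire rack that holds the funnel, fixed. Origin: on the cupboard floor straight below its rail; y along the rail, x away from the robot side, z up. The rail is a level bar 10 mm thick, 270 mm up, between side frames at y = 100 and -100 mm; it hangs above the spout, so a hand coming straight down meets it: come in along the leaning spout
- bin_red (a point): red wedge bin, one of three on a turntable 280 mm across, at any angle, turning with some friction. Point: on the bin's floor (20 mm above the cupboard floor), mid-wedge, 80 mm from the turntable's centre; z up. Outer wall 50 mm outward, straight side walls 67 mm either side at their nearest, all 20 mm high, 3 mm thick; centre boss 36 mm across, 26 mm high, starts 62 mm inward
- bin_green (a point): green wedge bin, one of three on a turntable 280 mm across, at any angle, turning with some friction. Point: on the bin's floor (20 mm above the cupboard floor), mid-wedge, 80 mm from the turntable's centre; z up. Outer wall 50 mm outward, straight side walls 67 mm either side at their nearest, all 20 mm high, 3 mm thick; centre boss 36 mm across, 26 mm high, starts 62 mm inward
- bin_blue (a point): blue wedge bin, one of three on a turntable 280 mm across, at any angle, turning with some friction. Point: on the bin's floor (20 mm above the cupboard floor), mid-wedge, 80 mm from the turntable's centre; z up. Outer wall 50 mm outward, straight side walls 67 mm either side at their nearest, all 20 mm high, 3 mm thick; centre boss 36 mm across, 26 mm high, starts 62 mm inward
- dish: clear glass pie dish, 212 mm across the rim, 37 mm high, flat inner floor about 150 mm across and 4 mm above the cupboard floor, sloping wall. Loose, 0.75 kg. Origin: centre of its underside
- tin: square dark steel brownie tin, 200 by 200 by 50 mm, floor 4 mm thick, its flat steel cover slid half off away from the robot; two of the rings lie in its open half. Leave alone. Origin: centre of its underside
- ramekin: yellow fluted ceramic ramekin, 90 mm across, 46 mm high. Leave alone. Origin: centre of its underside
- cups: nested stainless measuring cups, 82 mm across, 50 mm high, with 105 mm flat handles joined by a wire ring. Leave alone. Origin: centre of the underside of the largest cup
Not all that is in view belongs to the job. Leave any blue look-alike of the part that bears ring_a_center alone.

How it is judged:
On the way:
1. a ring has been slid down the spout until it stopped on the ledge that fits its bore, square to the spout (within 3 mm of its stop and 8 degrees) (((z of ring_a_center in the frame of funnel between 0.075 and 0.081 m and x of ring_a_center in the frame of funnel between -0.003 and 0.003 m and y of ring_a_center in the frame of funnel between -0.003 and 0.003 m and angle between the z axis of ring_a_center and the z axis of funnel, either way round below 0.14 rad) or (z of ring_b_center in the frame of funnel between 0.057 and 0.063 m and x of ring_b_center in the frame of funnel between -0.003 and 0.003 m and y of ring_b_center in the frame of funnel between -0.003 and 0.003 m and angle between the z axis of ring_b_center and the z axis of funnel, either way round below 0.14 rad) or (z of ring_c_center in the frame of funnel between 0.093 and 0.099 m and x of ring_c_center in the frame of funnel between -0.003 and 0.003 m and y of ring_c_center in the frame of funnel between -0.003 and 0.003 m and angle between the z axis of ring_c_center and the z axis of funnel, either way round below 0.14 rad))), for 0.2 s.
At the end, for the whole second after the job is handed in: The ring that was in the pie dish lies at rest, flat (within 7 degrees) on the floor of the turntable bin whose colour is that of the band below the ledge where it stops (centre within 60 mm of the bin's middle); the other two rings are within 30 mm of where they were and the dish is empty (((horizontal distance between ring_a_center and bin_blue below 0.06 m and z of ring_a_center in the frame of bin_blue between 0.008 and 0.016 m and angle between the z axis of ring_a_center and the z axis of bin_blue, either way round below 0.12 rad and linear speed of ring_a below 0.02 m/s and distance of each of ring_b_center, ring_c_center from where it was at the start of the episode below 0.03 m) or (horizontal distance between ring_b_center and bin_green below 0.06 m and z of ring_b_center in the frame of bin_green between 0.008 and 0.016 m and angle between the z axis of ring_b_center and the z axis of bin_green, either way round below 0.12 rad and linear speed of ring_b below 0.02 m/s and distance of each of ring_a_center, ring_c_center from where it was at the start of the episode below 0.03 m) or (horizontal distance between ring_c_center and bin_red below 0.06 m and z of ring_c_center in the frame of bin_red between 0.008 and 0.016 m and angle between the z axis of ring_c_center and the z axis of bin_red, either way round below 0.12 rad and linear speed of ring_c below 0.02 m/s and distance of each of ring_a_center, ring_b_center from where it was at the start of the episode below 0.03 m)) and horizontal distance between each of ring_a_center, ring_b_center, ring_c_center and dish above 0.12 m); the robot touches nothing.
It fails at once if a ring is let fall or thrown: it moves faster than 0.7 m/s while not held by the fingers (a free fall of some 25 mm) ((linear speed of ring_a above 0.7 m/s and contact force between the fingers and ring_a below 0.05 N) or (linear speed of ring_b above 0.7 m/s and contact force between the fingers and ring_b below 0.05 N) or (linear speed of ring_c above 0.7 m/s and contact force between the fingers and ring_c below 0.05 N)).
It fails at once if the pie dish, tin, ramekin or measuring cups are pushed more than 40 mm (distance of any of dish, tin, ramekin, cups from where it was at the start of the episode above 0.04 m).
It also fails if it takes over 61 s, if anything falls off the work surface, if the arm or the gripper's body presses on something with over 40 N, if the wrist force passes 120 N, or if a joint passes its speed limit or range.

## Working session

There is one attempt and no reset: what is moved stays moved. The work goes in short steps, Python scripts to look and compute and a tool call to move; the robot and the scene stay as the last step left them, time stands still between calls to the robot, and variables do not carry over. Pictures are saved under pics/ and viewed, at most 12 in all, crops included, and the job is handed in when it is done.

Besides the shell and the picture viewer there is one more tool, called after "Call:" as name(argument=value, ...), one argument or row to a line, values as JSON. drive_tool: Moves the arm, as the interface text tells. Its arguments: {"type":"object","properties":{"moves":{"type":"string"},"grip_force":{"type":"number"}},"required":["moves"]}

```bash
mkdir -p pics
cat > h.py <<'E'
from rig import *
import numpy as np, cv2
def save(name,fn,crop=None,scale=1):
    c=get_calibration(name); im,d=camera(name)
    np.savez('last_%s.npz'%name,im=im,d=d,m=c['mtx'],x=c['xyz'],o=c['orientation'])
    a=im[...,::-1]
    if crop: a=a[crop[1]:crop[3],crop[0]:crop[2]]
    if scale!=1: a=cv2.resize(a,None,fx=scale,fy=scale,interpolation=cv2.INTER_CUBIC)
    cv2.imwrite('pics/'+fn,a)
def cloud(name):
    z=np.load('last_%s.npz'%name); d=z['d']; m=z['m']
    v,u=np.mgrid[0:d.shape[0],0:d.shape[1]]
    p=np.stack([(u-m[0,2])/m[0,0]*d,-(v-m[1,2])/m[1,1]*d,-d],-1)
    P=p@np.array(z['o']).T+z['x']; P[d==0]=np.nan
    return P,z['im']
E
python3 - <<'E'
from h import *
for n in("scene","top"):
    save(n,n+'1.png'); print(n,get_calibration(n))
print(get_obs())
E
```

```text
scene {'mtx': array([[480.67822507,   0.        , 315.11688162],
       [  0.        , 480.67822507, 200.26914739],
       [  0.        ,   0.        ,   1.        ]]), 'xyz': array([ 1.50397095, -0.50008232,  0.99008059]), 'orientation': array([[ 0.41456313, -0.58464655,  0.69737065],
       [ 0.90996576,  0.25791201, -0.32472098],
       [ 0.00998674,  0.76920075,  0.63892915]])}
top {'mtx': array([[461.28694212,   0.        , 315.35848944],
       [  0.        , 461.28694212, 201.0245443 ],
       [  0.        ,   0.        ,   1.        ]]), 'xyz': array([ 0.24766456, -0.03951524,  1.37739771]), 'orientation': array([[ 0.04423512,  0.97567599, -0.21470822],
       [-0.99901133,  0.04415394, -0.00517654],
       [ 0.00442959,  0.21472493,  0.97666452]])}
{'t': 0.1, 'joints': array([ 1.27400870e+00,  8.74291711e-02,  1.75223268e-01,  1.65980098e+00,
       -1.92152577e-05,  1.57081786e+00]), 'joint_velocities': array([0.00143794, 0.00014971, 0.0028895 , 0.00073897, 0.00010508,
       0.00038683]), 'joint_torque': array([-3.48326166e-04, -5.21562445e+01,  4.65652084e+01,  1.59618765e-02,
        1.57145081e-06,  1.47697568e-05]), 'tool_pos': array([0.16078561, 0.52573216, 0.20604581]), 'orientation': array([[-9.56274590e-01,  2.92470164e-01, -3.35651235e-04],
       [ 2.92470356e-01,  9.56273882e-01, -1.16324966e-03],
       [-1.92413084e-05, -1.21055413e-03, -9.99999267e-01]]), 'wrist_force': array([ 0.36014671, -0.36996843, -0.25157509]), 'moment': array([ 0.03201435, -0.03413412,  0.01978708]), 'gripper_force': 0.0, 'width': 0.08539166040962236}
```

View pics/scene1.png

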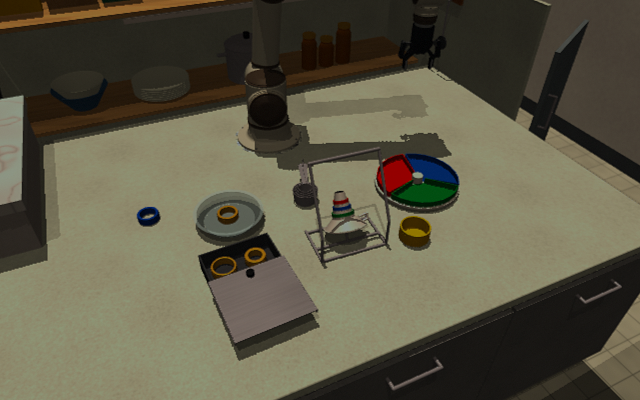

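View pics/top1.png

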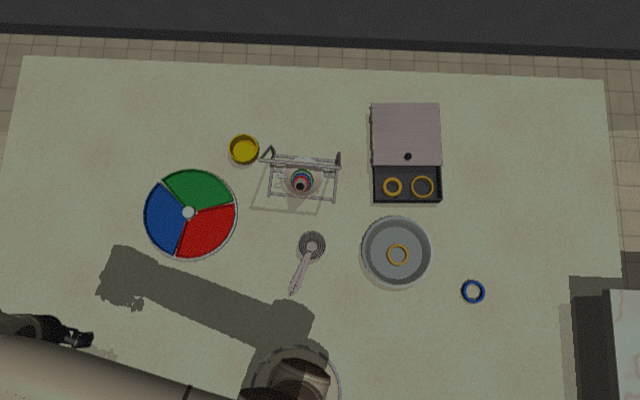

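The scene view shows the brass ring in the glass dish at (228,213), two rings in the tin at (223,266) and (255,256), and a blue look-alike at (148,215). The funnel is at (342,210) under the rail, and the turntable at (418,180).
Look-alikes in the top view: brass ring in the dish (398,254), tin rings (392,187) and (423,187), and the blue ring (473,291). I choose (398,254) and will check it in a crop.

Run:
```python
from h import *
a=[]
z=np.load('last_top.npz');im=z['im'][...,::-1]
c1=cv2.resize(im[210:295,355:440],(400,400),interpolation=cv2.INTER_CUBIC)
c2=cv2.resize(im[145:215,258:345],(400,400),interpolation=cv2.INTER_CUBIC)
s=np.load('last_scene.npz')['im'][...,::-1][140:270,300:400]
cv2.imwrite('pics/crop1.png',np.hstack([c1,c2]))
P,i=cloud('top')
hsv=cv2.cvtColor(i,cv2.COLOR_RGB2HSV)
def roi(x0,y0,x1,y1):
    m=np.zeros(i.shape[:2],bool);m[y0:y1,x0:x1]=1;return m
H,S,V=[hsv[...,k].astype(int) for k in range(3)]
brass=(H>10)&(H<30)&(S>120)&(V>60)
for nm,b in dict(dish=(380,238,416,270),tin1=(380,172,406,202),tin2=(407,172,440,204)).items():
    m=roi(*b)&brass; q=P[m]; q=q[~np.isnan(q[:,0])]; 
    t=q[q[:,2]>np.percentile(q[:,2],90)-.006]
    print(nm,m.sum(),len(t),'mid',(t.min(0)+t.max(0))/2,'ext',np.ptp(t,axis=0),'mean',t.mean(0))
q=P[roi(355,210,440,295)];q=q[q[:,2]>.03]
print('dish rim',np.percentile(q,[1,99],axis=0),cv2.fitEllipse(q[:,:2].astype(np.float32)))
for nm,mm in dict(red=((H<8)|(H>172)),green=(H>45)&(H<85),blue=(H>95)&(H<130)).items():
    m=roi(140,165,240,262)&mm&(S>100)&(V>50); q=P[m];q=q[~np.isnan(q[:,0])]; q=q[q[:,2]<.032]
    print(nm,m.sum(),q.mean(0),np.median(q[:,2]))
m=roi(140,165,240,262);q=P[m];q=q[(q[:,2]>.033)&(q[:,2]<.06)];print('tt rim',cv2.minEnclosingCircle(q[:,:2].astype(np.float32)),len(q))
print('boss',P[208:217,184:194].reshape(-1,3).mean(0))
for n in('top','scene'):
    P,i=cloud(n);h=cv2.cvtColor(i,cv2.COLOR_RGB2HSV);x=(280,165,320,200) if n=='top' else (325,185,362,230)
    for nm,lo,hi in (('red',-1,8),('green',45,90),('blue',95,130)):
        m=roi(*x)&(h[...,0]>lo)&(h[...,0]<hi)&(h[...,1]>100); q=P[m];print(n,nm,m.sum(),np.nanmean(q,0),np.nanmin(q,0),np.nanmax(q,0))
```

```text
dish 158 122 mid [ 0.39654843 -0.27953481  0.03108028] ext [0.05929685 0.06164753 0.00997972] mean [ 0.39598232 -0.27909724  0.02940791]
tin1 198 120 mid [ 0.59855413 -0.2608567   0.03065026] ext [0.05572459 0.05504329 0.00860161] mean [ 0.60056    -0.2608271   0.02957107]
tin2 176 98 mid [ 0.60366742 -0.35214115  0.03199973] ext [0.06585124 0.06674428 0.01200479] mean [ 0.60373836 -0.35222044  0.02932296]
dish rim [[ 0.30117268 -0.38019795  0.03019957]
 [ 0.50524868 -0.17617439  0.04357458]] ((0.40363720059394836, -0.2777489125728607), (0.19678010046482086, 0.19687171280384064), 151.2369842529297)
red 2115 [0.44062621 0.28933354 0.02123887] 0.021144412444927596
green 1852 [0.56695155 0.32560129 0.0209309 ] 0.020882671281870158
blue 1944 [0.47090716 0.4162397  0.0208362 ] 0.02082451828531462
tt rim ((0.4902786314487457, 0.3408428430557251), 0.13554005324840546) 871
boss [0.49062886 0.33828312 0.04566507]
top red 50 [0.57861111 0.01050028 0.11821539] [ 0.54880375 -0.00732853  0.10368116] [0.59597651 0.0327788  0.13049942]
top green 49 [0.60218427 0.0087219  0.09104672] [ 0.56083568 -0.02052227  0.07328111] [0.6213161  0.0409498  0.13730178]
top blue 52 [0.59341713 0.00688036 0.10377182] [ 0.56206619 -0.01521677  0.09000915] [0.60808434 0.03693131 0.13142885]
scene red 65 [0.58433113 0.00663666 0.11647613] [ 4.42593980e-01 -9.31250953e-03  4.16775163e-04] [0.5990713  0.06144656 0.12641719]
scene green 86 [0.61009045 0.00216512 0.09088647] [ 0.57120018 -0.02092007  0.07292383] [0.62358738 0.04362068 0.09975475]
scene blue 62 [0.59749757 0.00479648 0.10423181] [ 0.56589362 -0.01474312  0.08987301] [0.61126368 0.03453427 0.11190653]
```

View pics/crop1.png

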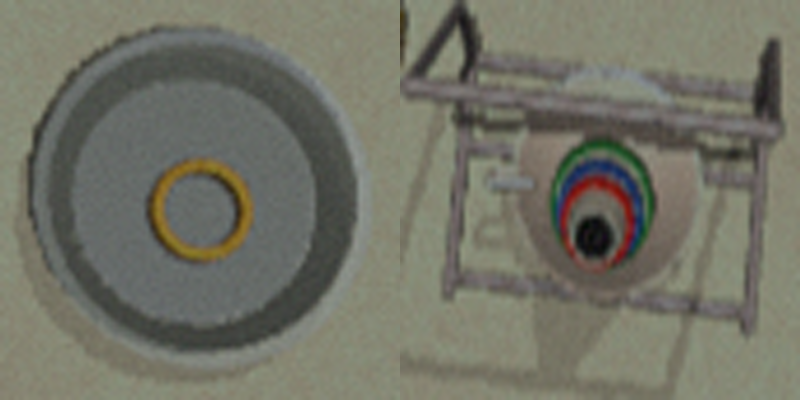

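The crop confirms a brass ring lying flat in the dish, left panel centre (200,210). The right panel shows the spout tip opening at (595,237), with red, blue and green bands and the rail running behind, from (405,85) to (780,130). The dish ring is about 61 mm across, the middle size of the three.

```bash
cat > fit.py <<'E'
from h import *
from scipy.optimize import least_squares
Q=[]
R=[]
for n in('top','scene'):
    P,i=cloud(n);q=P.reshape(-1,3);q=q[~np.isnan(q[:,0])]
    r=q[(abs(q[:,0]-.64)<.1)&(abs(q[:,1])<.12)&(q[:,2]>.255)&(q[:,2]<.29)];
    l=cv2.fitLine(r[:,:2].astype(np.float32),cv2.DIST_HUBER,0,.01,.01).ravel()
    print(n,'rail',len(r),l,r.mean(0),np.arctan2(-l[0]*np.sign(l[1]),abs(l[1])));R.append(r)
    s=q[(abs(q[:,0]-.6)<.08)&(abs(q[:,1])<.06)&(q[:,2]>.07)&(q[:,2]<.16)];Q.append(s);print(len(s))
r=np.vstack(R);l=cv2.fitLine(r[:,:2].astype(np.float32),cv2.DIST_HUBER,0,.01,.01).ravel()
yaw=np.arctan2(-l[0]*np.sign(l[1]),abs(l[1]))
prof=[(30,33),(47.9,32),(48,27.5),(65.9,26),(66,23),(83.9,21.5),(84,18.5),(106,14.5)]
pz,pr=np.array(prof).T/1000
def ax(yaw):
    c,s=np.cos(yaw),np.sin(yaw);x=np.array([c,s,0]);y=np.array([-s,c,0]);z=-.5*x+np.sqrt(.75)*np.array([0,0,1]);return np.cross(y,z),y,z
def res(p,q,yw):
    X,Y,Z=ax(yw);d=q-p[:3];s=d@Z;rr=np.hypot(d@X,d@Y)
    e=rr-np.interp(s,pz,pr); return np.where((s>.05)&(s<.105),np.clip(e,-.008,.008),.004)
for nm,q in (('top',Q[0]),('scene',Q[1]),('both',np.vstack(Q))):
  best=None
  for dx in np.arange(-.02,.021,.01):
   for dz in np.arange(-.03,.031,.01):
    o=least_squares(res,[.62+dx,.005,.045+dz],args=(q,yaw),loss='soft_l1',f_scale=.002,x_scale=.01,diff_step=1e-3)
    if best is None or o.cost<best.cost:best=o
  X,Y,Z=ax(yaw);e=res(best.x,q,yaw);print(nm,'origin',best.x,'cost',best.cost,np.median(abs(e)),'tip',best.x+.106*Z,'blueC',best.x+.078*Z)
print('yaw',yaw,'axis',Z,'rail at y0: x',l[2]+(0.006-l[3])*l[0]/l[1])
E
python3 fit.py
```

```text
top rail 338 [0.05512489 0.9984795  0.58375317 0.03355475] [0.58283445 0.01152504 0.27430531] -0.055152852
626
scene rail 318 [0.05670992 0.9983907  0.5873945  0.00941912] [0.58739447 0.00941912 0.27179762] -0.05674036
799
top origin [0.61606119 0.00853988 0.03939536] cost 0.002336723316593327 0.004 tip [0.56315394 0.01167409 0.13119405] blueC [0.57712944 0.01084618 0.10694534]
scene origin [0.61464314 0.01148145 0.04094827] cost 0.003037231462987087 0.004 tip [0.56173589 0.01461566 0.13274696] blueC [0.57571139 0.01378776 0.10849825]
both origin [0.61301406 0.01018803 0.04161943] cost 0.005484036812264939 0.004 tip [0.56010682 0.01332224 0.13341812] blueC [0.57408231 0.01249434 0.10916941]
yaw -0.05917056 axis [-0.49912497  0.02956802  0.8660254 ] rail at y0: x 0.58473057
```

Call:
drive_tool(
  moves="1 -3.3 -5 0 0;1 -3.3 -5 0 0;1 -3.3 -5 0 0;1 -3.3 -5 0 0;1 -3.3 -5 0 0;1 -3.3 -5 0 0;1 -3.3 -5 0 0;1 -3.3 -5 0 0;1 -3.3 -5 0 0;1 -3.3 -5 0 0",
  grip_force=40,
)

```text
t: 1.35
tool_pos: [0.3301, -0.05, 0.2067]
orientation: [[-0.956, 0.293, 0.001], [0.293, 0.956, 0.0], [-0.001, 0.0, -1.0]]
wrist_force: [1.9, 0.3, -0.3]
width: 0.0854
gripper_force: 0.0
```

```bash
cat > st.py <<'E'
from h import *
np.set_printoptions(precision=4,suppress=True)
o=get_obs();print(o['t'],'q',o['joints'],'p',o['tool_pos'],'w',o['width'],'gf',o['gripper_force'],'F',o['wrist_force'],'M',o['moment']);print(o['orientation'])
E
python3 st.py
```

```text
1.35 q [-0.1505 -0.4247 -0.2656  1.729   0.0002  0.1466] p [ 0.3301 -0.05    0.2067] w 0.08539483359470737 gf 0.0 F [ 1.8579  0.3342 -0.3425] M [ 0.0876 -0.0589  0.0005]
[[-0.9562  0.2928  0.0009]
 [ 0.2928  0.9562  0.    ]
 [-0.0009  0.0003 -1.    ]]
```

Call:
drive_tool(
  moves="1 -3.25 -5 0 0;1 -3.25 -5 0 0;1 -3.25 -5 0 0;1 -3.25 -5 0 0;1 0 0 2 -0.12;1 0 0 3 -0.12;1 0 0 3 0;1 0 0 2 0;1 0 0 0 0;1 0 0 0 0",
)

```text
t: 2.6
tool_pos: [0.3961, -0.2773, 0.1075]
orientation: [[-0.998, 0.057, 0.001], [0.057, 0.998, -0.0], [-0.001, -0.0, -1.0]]
wrist_force: [-1.3, 0.8, 0.2]
width: 0.0854
gripper_force: 0.0
```

```bash
python3 st.py
python3 - <<'E'
from h import *
save('wrist','w1.png')
P,i=cloud('wrist');h=cv2.cvtColor(i,cv2.COLOR_RGB2HSV).astype(int)
m=(h[...,0]>10)&(h[...,0]<30)&(h[...,1]>110)&(h[...,2]>50)&(P[...,2]>.02)&(P[...,2]<.034)
q=P[m];print(m.sum(),np.percentile(q,[2,50,98],axis=0),cv2.minEnclosingCircle(q[:,:2].astype(np.float32)))
print(get_calibration('wrist'))
E
```

```text
2.6 q [-0.6108 -0.0872 -0.1895  1.4677 -0.     -0.5541] p [ 0.3961 -0.2773  0.1075] w 0.08544039946370803 gf 0.0 F [-1.3172  0.832   0.25  ] M [ 0.0425 -0.0282 -0.0107]
[[-0.9984  0.0567  0.0006]
 [ 0.0567  0.9984 -0.0004]
 [-0.0006 -0.0004 -1.    ]]
2427 [[ 0.36565553 -0.30764751  0.02112809]
 [ 0.39153342 -0.27824266  0.02685171]
 [ 0.42427052 -0.24908435  0.02838624]] ((0.3961712419986725, -0.27849316596984863), 0.032305531203746796)
{'mtx': array([[352.7055147 ,   0.        , 321.75350822],
       [  0.        , 352.7055147 , 200.36037359],
       [  0.        ,   0.        ,   1.        ]]), 'xyz': array([ 0.31104706, -0.27221485,  0.27410558]), 'orientation': array([[ 5.57297894e-02, -9.42818477e-01, -3.28614530e-01],
       [ 9.98445733e-01,  5.24417076e-02,  1.88675756e-02],
       [-5.55591821e-04, -3.29155262e-01,  9.44275651e-01]])}
```

View pics/w1.png

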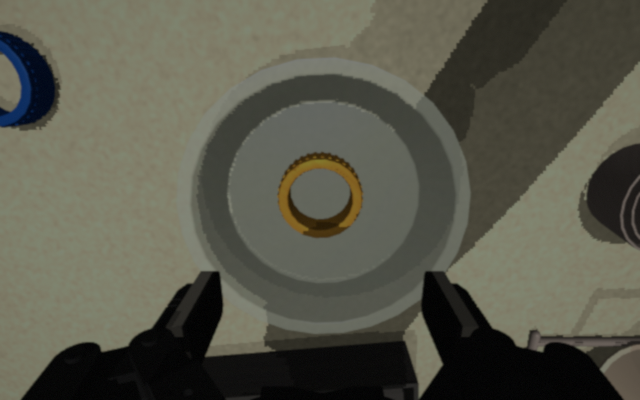

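The wrist view shows the brass ring at (320,195) centred in the dish. Fingers at (195,310) and (450,310) straddle it, and the blue look-alike is at (20,80). The ring centre is (0.396, -0.278), with about 63 mm outer diameter.

Call:
drive_tool(
  moves="1 0 -0.1 4 0;1 0 0 3 0;1 0 0 2 0;1 0 0 1.2 0;1 0 0 0.5 0;1 0 0 0 0;0 0 0 0 0;0 0 0 0 0;0 0 0 0 0;0 0 0 0 0",
  grip_force=40,
)

```text
t: 3.9
tool_pos: [0.3963, -0.2785, 0.0005]
orientation: [[-0.998, 0.057, 0.001], [0.057, 0.998, -0.001], [-0.001, -0.001, -1.0]]
wrist_force: [0.7, 0.1, -0.4]
width: 0.0122
gripper_force: 0.0
```

```bash
python3 st.py
```

```text
3.9 q [-0.6126 -0.0502 -0.3627  1.2568 -0.     -0.5558] p [ 0.3963 -0.2785  0.0005] w 0.012181850781442837 gf 0.0 F [ 0.6569  0.106  -0.3818] M [ 0.0141 -0.0181  0.0105]
[[-0.9984  0.0567  0.0012]
 [ 0.0567  0.9984 -0.0009]
 [-0.0012 -0.0008 -1.    ]]
```

```bash
python3 - <<'E'
from h import *
save('wrist','w2.png');
E
python3 st.py|head -1
```

```text
3.95 q [-0.6126 -0.0498 -0.3634  1.2567 -0.0001 -0.5558] p [ 0.3959 -0.2783  0.    ] w 0.004778590607409305 gf 0.0 F [-0.1247  0.0654 -0.7282] M [ 0.0468 -0.0083 -0.0695]
```

View pics/w2.png

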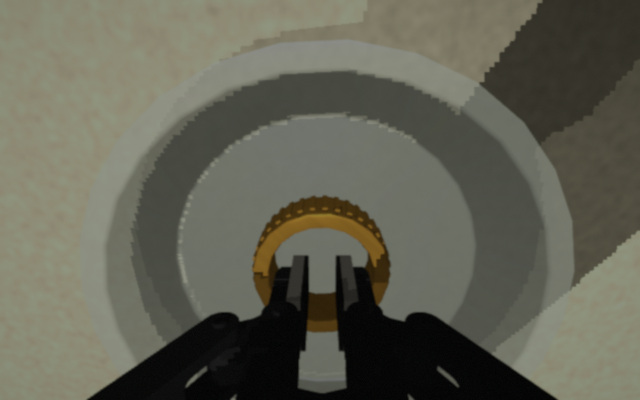

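```bash
python3 - <<'E'
from h import *
np.set_printoptions(precision=4,suppress=True)
P,i=cloud('wrist')
for u,v in ((299,262),(299,285),(299,310),(299,340),(345,262),(345,300),(285,275),(367,275),(320,200),(320,215),(320,322),(262,265),(382,265),(320,270),(240,250),(320,150),(320,375)):print(u,v,P[v-1:v+2,u-1:u+2].reshape(-1,3).mean(0),i[v,u])
E
python3 st.py
```

```text
299 262 [ 0.3845 -0.2871  0.0339] [52 50 45]
299 285 [ 0.3844 -0.286   0.0516] [52 51 46]
299 310 [ 0.3882 -0.2857  0.0618] [27 26 23]
299 340 [nan nan nan] [6 6 6]
345 262 [ 0.3857 -0.2676  0.0336] [53 51 46]
345 300 [ 0.3853 -0.2693  0.0612] [39 37 34]
285 275 [ 0.3883 -0.2931  0.0375] [ 8 10  8]
367 275 [ 0.39   -0.2588  0.0378] [11  9  8]
320 200 [ 0.3654 -0.2772  0.01  ] [64 46 13]
320 215 [ 0.3665 -0.2772  0.0264] [142 120  45]
320 322 [ 0.4213 -0.2803  0.0267] [79 57 19]
262 265 [ 0.3888 -0.3045  0.0272] [128  95  33]
382 265 [ 0.3916 -0.2509  0.0275] [56 39 13]
320 270 [ 0.4066 -0.2796  0.0035] [110 113 102]
240 250 [ 0.3927 -0.3202  0.0033] [110 113 103]
320 150 [nan nan nan] [112 116 108]
320 375 [ 0.4776 -0.2837  0.0031] [111 114 103]
3.95 q [-0.6126 -0.0498 -0.3634  1.2567 -0.0001 -0.5558] p [ 0.3959 -0.2783  0.    ] w 0.004778590607409305 gf 0.0 F [-0.1247  0.0654 -0.7282] M [ 0.0468 -0.0083 -0.0695]
[[-0.9984  0.0568  0.0004]
 [ 0.0568  0.9984 -0.0004]
 [-0.0004 -0.0003 -1.    ]]
```

```bash
python3 - <<'E'
from h import *
np.set_printoptions(precision=4,suppress=True)
save('wrist','w3.png');P,i=cloud('wrist')
m=(i.max(-1)<60)&(P[...,2]<.08)&(abs(P[...,1]+.278)<.03);m[:, :250]=0;m[:,400:]=0;m[:230]=0
v,u=np.where(m)
for r in range(235,345,8):
    s=m[r]; 
    if s.any(): us=np.where(s)[0];print(r,us.min(),us.max(),P[r,us[0]],P[r,us[-1]],P[r,us[len(us)//2]])
q=P[m];print(np.nanmin(q[:,2]))
a=np.load('last_wrist.npz')['im'][...,::-1][180:380,220:420];cv2.imwrite('pics/c3.png',cv2.resize(a,(600,600)))
E
python3 st.py
```

```text
251 385 385 [ 0.3877 -0.2483  0.0207] [ 0.3877 -0.2483  0.0207] [ 0.3877 -0.2483  0.0207]
259 272 386 [ 0.3929 -0.302   0.0133] [ 0.3891 -0.2487  0.0257] [ 0.3848 -0.2737  0.031 ]
267 270 387 [ 0.3943 -0.3024  0.0186] [ 0.3927 -0.2484  0.0265] [ 0.3845 -0.273   0.0385]
275 268 387 [ 0.3952 -0.3027  0.0241] [ 0.3959 -0.2486  0.028 ] [ 0.3853 -0.272   0.0435]
283 269 378 [ 0.3987 -0.3024  0.0254] [ 0.4    -0.2526  0.0277] [ 0.3845 -0.2749  0.0502]
291 271 369 [ 0.4022 -0.3017  0.0266] [ 0.4052 -0.2565  0.026 ] [ 0.385  -0.2802  0.0544]
299 275 366 [ 0.4069 -0.3004  0.0262] [ 0.4094 -0.258   0.0261] [ 0.4209 -0.2797  0.0079]
307 275 368 [ 0.3835 -0.2931  0.065 ] [ 0.3839 -0.2618  0.0669] [ 0.4199 -0.2791  0.0161]
315 271 399 [ 0.3879 -0.2952  0.0633] [ 0.3854 -0.252   0.0698] [ 0.4194 -0.2781  0.0232]
323 250 399 [ 0.3823 -0.2997  0.0744] [ 0.3851 -0.2529  0.0741] [ 0.3935 -0.2748  0.062 ]
331 250 399 [ 0.3852 -0.3     0.0746] [ 0.3848 -0.2538  0.0782] [ 0.3979 -0.275   0.0609]
339 250 399 [ 0.3877 -0.3002  0.0752] [ 0.3871 -0.2539  0.0789] [ 0.4016 -0.2748  0.0608]
0.0028711316514755947
4.0 q [-0.6126 -0.0495 -0.3637  1.2567 -0.     -0.5558] p [ 0.3958 -0.2782 -0.0003] w 0.00032383568700121066 gf 0.0 F [ 0.2335 -0.341   0.9009] M [0.0074 0.0142 0.0228]
[[-0.9984  0.0568 -0.    ]
 [ 0.0568  0.9984 -0.    ]
 [ 0.     -0.     -1.    ]]
```

View pics/c3.png

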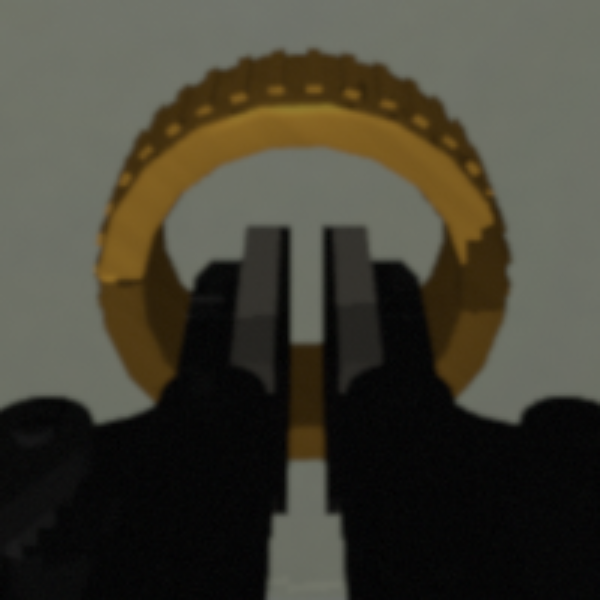

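The crop shows the shut pads (265,230)–(345,230) inside the bore. Depth puts their tips near z = 0.028, so they stand about 28 mm behind the reported TCP, and they closed over the top of the ring without touching it. I'll reopen and go in deeper.

Call:
drive_tool(
  moves="0 0 0 -3 0;1 0 0 -1 0;1 0 0 0 0;1 0 0 0 0;1 0 0 0 0;1 0 0 0 0;1 0 0 2 0;1 0 0 2 0;1 0 0 0 0;1 0 0 0 0",
)

```text
t: 5.25
tool_pos: [0.396, -0.2783, 0.0003]
orientation: [[-0.998, 0.057, 0.0], [0.057, 0.998, -0.0], [-0.0, -0.0, -1.0]]
wrist_force: [0.5, 0.5, 0.5]
width: 0.0851
gripper_force: 0.0
```

```bash
python3 st.py
cat > tips.py <<'E'
from h import *
import sys
np.set_printoptions(precision=4,suppress=True)
save('wrist',sys.argv[1]);P,i=cloud('wrist')
o=get_obs();T=(P-o['tool_pos'])@o['orientation']  # tool frame
m=(i.max(-1)<70)&(T[...,2]>-.09)&(abs(T[...,1])<.07)&(abs(T[...,0])<.03)
for sgn in(-1,1):
    k=m&(T[...,1]*sgn>0);q=T[k]
    if len(q): 
        j=np.argsort(q[:,2])[-40:];print('finger',sgn,len(q),'tip z (tool)',q[j][:,2].max(),np.median(q[j],axis=0),'inner y',np.nanmin(abs(q[:,1])))
b=cv2.cvtColor(i,cv2.COLOR_RGB2HSV).astype(int)
k=(b[...,0]>10)&(b[...,0]<30)&(b[...,1]>110)&(abs(T[...,1])<.06)&(abs(T[...,0])<.06);q=P[k]
print('brass world',np.nanpercentile(q,[2,50,98],axis=0)); q=T[k];print('brass tool',np.nanpercentile(q,[2,50,98],axis=0))
E
python3 tips.py w4.png
```

```text
5.25 q [-0.6126 -0.0497 -0.3627  1.2574  0.     -0.5558] p [ 0.396  -0.2783  0.0003] w 0.08511167125455442 gf 0.0 F [0.4783 0.5355 0.4596] M [-0.0113 -0.0233  0.0398]
[[-0.9984  0.0568  0.0004]
 [ 0.0568  0.9984 -0.0003]
 [-0.0004 -0.0003 -1.    ]]
finger -1 9235 tip z (tool) -0.0020825005380898493 [-0.0206 -0.0145 -0.0038] inner y 0.00031386679450106606
finger 1 9628 tip z (tool) -0.003163122599609519 [-0.0223  0.0092 -0.0044] inner y 0.00012950380568640813
brass world [[ 0.3651 -0.3067  0.0068]
 [ 0.3974 -0.2785  0.026 ]
 [ 0.4233 -0.2499  0.0281]]
brass tool [[-0.0271 -0.0284 -0.0275]
 [-0.0013  0.0001 -0.0254]
 [ 0.0311  0.0283 -0.0062]]
```

Run:
```python
from h import *
np.set_printoptions(precision=4,suppress=True)
P,i=cloud('wrist');o=get_obs();T=(P-o['tool_pos'])@o['orientation']
for sgn in(-1,1):
    m=(i.max(-1)<70)&(T[...,2]>-.09)&(T[...,2]<-.02)&(abs(T[...,1]*sgn-.05)<.013)&(abs(T[...,0])<.03)
    q=T[m]; h=np.histogram(q[:,2],bins=np.arange(-.09,-.019,.005));print(sgn,h[0])
    t=q[q[:,2]>np.percentile(q[:,2],95)];print(t.min(0),t.max(0))
```

```text
-1 [1957  907  284  682  592  590  499  452  403  291  101    0    0    0]
[-0.011  -0.0539 -0.0441] [ 0.012  -0.0418 -0.0358]
1 [1892  889  300  653  615  565  510  451  399  303   82    0    0    0]
[-0.0103  0.0427 -0.0444] [ 0.0123  0.0553 -0.0366]
```

Call:
drive_tool(
  moves="1 0 0 1 0;1 0 0 0.7 0;1 0 0 0.5 0;1 0 0 0.2 0;1 0 0 0 0;0 0 0 0 0;0 0 0 0 0;0 0 0 0 0;0 0 0 0 0;0 0 0 0 0",
  grip_force=60,
)

```text
t: 6.55
tool_pos: [0.3961, -0.2784, -0.0233]
orientation: [[-0.998, 0.057, 0.001], [0.057, 0.998, -0.001], [-0.001, -0.0, -1.0]]
wrist_force: [-2.1, 1.3, 6.2]
width: 0.0618
gripper_force: 65.3
```

```bash
python3 st.py
```

```text
6.55 q [-0.6126 -0.0345 -0.3951  1.2091  0.0001 -0.5558] p [ 0.3961 -0.2784 -0.0233] w 0.06177483524598122 gf 65.26908684521914 F [-2.1446  1.3206  6.1639] M [0.2943 0.4394 0.0498]
[[-0.9984  0.0567  0.0009]
 [ 0.0567  0.9984 -0.0005]
 [-0.0009 -0.0005 -1.    ]]
```

Call:
drive_tool(
  moves="0 0 0 -2 0;0 0 0 -5 0;0 0 0 -6 0;0 0 0 -6 0;0 0 0 -6 0;0 0 0 -6 0;0 0 0 -6 0;0 0 0 -5 0;0 -3 3 0 0;0 -4 4.2 0 0",
)

```text
t: 7.8
tool_pos: [0.4704, -0.2103, 0.3966]
orientation: [[-0.998, 0.059, 0.002], [0.059, 0.998, -0.001], [-0.002, -0.001, -1.0]]
wrist_force: [0.6, -0.4, -1.4]
width: 0.0617
gripper_force: 65.4
```

Call:
drive_tool(
  moves="0 -4 4.2 0 0;0 -4 4.2 0 0;0 -4 4.2 0 0;0 -3.5 4.2 0 0;0 -3 1.2 0 0;0 -3 0 0 0;0 -3 0 0 0;0 0 0 0 0;0 0 0 0 0;0 0 0 0 0",
)

```text
t: 9.05
tool_pos: [0.6866, -0.0426, 0.3586]
orientation: [[-0.997, 0.057, 0.048], [0.057, 0.998, -0.003], [-0.049, -0.0, -0.999]]
wrist_force: [0.4, 0.2, -1.0]
width: 0.0614
gripper_force: 65.9
```

```bash
python3 st.py;python3 tips.py w5.png
```

```text
9.05 q [-0.0619  0.6486  1.2351  2.1087 -0.0001 -0.0044] p [ 0.6866 -0.0426  0.3586] w 0.06136363186883517 gf 65.91219652444124 F [ 0.3621  0.2042 -0.985 ] M [-0.0092  0.0273  0.0055]
[[-0.9972  0.0574  0.0485]
 [ 0.0573  0.9984 -0.0031]
 [-0.0486 -0.0003 -0.9988]]
finger -1 14482 tip z (tool) 0.35983232317111485 [ 0.0271 -0.0337  0.3583] inner y 8.675656635040872e-05
finger 1 14458 tip z (tool) 0.36068777238253363 [0.0271 0.0364 0.3589] inner y 0.00027158919887078364
brass world [[ 0.6539 -0.0707  0.388 ]
 [ 0.6866 -0.0419  0.4068]
 [ 0.7118 -0.0129  0.4105]]
brass tool [[-0.0275 -0.0287 -0.0515]
 [-0.0021  0.0003 -0.0489]
 [ 0.0309  0.0292 -0.0295]]
```

Pushing past the reach limit makes the arm trade off tilt: it now leans outward by 2.8°, the direction the spout needs. I'll use that to build up the 30°.

Call:
drive_tool(
  moves="0 -4 0 -2 0;0 -4 0 -2 0;0 -4 0 -2 0;0 -4 0 -2 0;0 -4 0 -2 0;0 -4 0 -2 0;0 0 0 0 0;0 0 0 0 0;0 0 0 0 0;0 0 0 0 0",
)

```text
t: 10.35
tool_pos: [0.7731, -0.0464, 0.3668]
orientation: [[-0.971, 0.057, 0.231], [0.055, 0.998, -0.014], [-0.232, -0.001, -0.973]]
wrist_force: [-0.6, -0.4, -0.6]
width: 0.0617
gripper_force: 65.9
```

```bash
python3 st.py
```

```text
10.35 q [-0.0599  0.6535  1.2341  1.9176 -0.0002 -0.0031] p [ 0.7731 -0.0464  0.3668] w 0.061683535243829156 gf 65.91716811060905 F [-0.6451 -0.3925 -0.5987] M [ 0.0518  0.2181 -0.0084]
[[-0.9712  0.0569  0.2312]
 [ 0.0551  0.9984 -0.0141]
 [-0.2316 -0.001  -0.9728]]
```

Call:
drive_tool(
  moves="0 -4 0 -2 0;0 -4 0 -2 0;0 -4 0 -2 0;0 -4 0 -2 0;0 -4 0 -2 0;0 -4 0 -2 0;0 -4 0 -2 0;0 -4 0 -2 0;0 0 0 0 0;0 0 0 0 0",
)

```text
t: 11.6
tool_pos: [0.8489, -0.0501, 0.4465]
orientation: [[-0.876, 0.057, 0.48], [0.049, 0.998, -0.029], [-0.481, -0.002, -0.877]]
wrist_force: [-0.6, -0.5, 0.0]
width: 0.0616
gripper_force: 65.9
```

```bash
python3 st.py
```

```text
11.6 q [-0.0587  0.5976  1.2338  1.7058 -0.0007 -0.0021] p [ 0.8489 -0.0501  0.4465] w 0.06157656323039809 gf 65.92323996126652 F [-0.5563 -0.4755  0.0364] M [0.0443 0.4987 0.0353]
[[-0.8756  0.0571  0.4796]
 [ 0.0493  0.9984 -0.0289]
 [-0.4805 -0.0016 -0.877 ]]
```

Call:
drive_tool(
  moves="0 -2.7 0 -1.4 0;0 0 0 0 0;0 5 0.4 -2.7 0;0 5 0.4 -2.7 0;0 5 0.4 -2.7 0;0 5 0.4 -2.7 0;0 5 0.4 -2.7 0;0 5 0.4 -2.7 0;0 5 0.4 -2.7 0;0 0 0 0 0",
)

```text
t: 12.85
tool_pos: [0.4866, -0.0031, 0.4535]
orientation: [[-0.861, 0.057, 0.505], [0.048, 0.998, -0.03], [-0.506, -0.001, -0.862]]
wrist_force: [0.6, -0.8, 0.1]
width: 0.0618
gripper_force: 66.0
```

```bash
python3 st.py
```

```text
12.85 q [ 0.0183 -0.4106  0.1345  1.5863 -0.0389  0.064 ] p [ 0.4866 -0.0031  0.4535] w 0.06183029916600234 gf 65.95053043216467 F [ 0.593  -0.8023  0.1285] M [ 0.0812  0.472  -0.0382]
[[-0.861   0.0565  0.5054]
 [ 0.0482  0.9984 -0.0297]
 [-0.5063 -0.0012 -0.8623]]
```

Call:
drive_tool(
  moves="0 3.2 0.7 4.1 0;0 3.2 0.7 4.1 0;0 3.2 0.6 4.1 0;0 0 0 0 0;0 0 0 0 0;0 0 0 0 0;0 0 0 0 0;0 0 0 0 0;0 0 0 0 0;0 0 0 0 0",
)

```text
t: 14.1
tool_pos: [0.4697, 0.0175, 0.2958]
orientation: [[-0.864, 0.057, 0.5], [0.049, 0.998, -0.03], [-0.501, -0.002, -0.865]]
wrist_force: [0.8, -0.2, -2.1]
width: 0.0614
gripper_force: 65.9
```

```bash
python3 st.py;python3 tips.py w6.png
```

```text
14.1 q [ 0.0849 -0.6131 -0.3182  1.3453 -0.0724  0.1224] p [0.4697 0.0175 0.2958] w 0.06141490732013929 gf 65.92347264289856 F [ 0.8463 -0.1792 -2.0642] M [ 0.0222  0.5432 -0.0136]
[[-0.864   0.0572  0.5002]
 [ 0.0487  0.9984 -0.0301]
 [-0.5011 -0.0016 -0.8654]]
finger -1 13056 tip z (tool) 0.2652751312656378 [ 0.0271 -0.0187  0.2503] inner y 0.00022050522003087315
finger 1 12804 tip z (tool) 0.33162804169387405 [0.0248 0.0263 0.2639] inner y 7.725120788126488e-05
brass world [[ 0.419  -0.0093  0.31  ]
 [ 0.4474  0.0192  0.3347]
 [ 0.4738  0.0485  0.3533]]
brass tool [[-0.0274 -0.0284 -0.0516]
 [-0.0021  0.0005 -0.049 ]
 [ 0.0311  0.0294 -0.0298]]
```

View pics/w6.png

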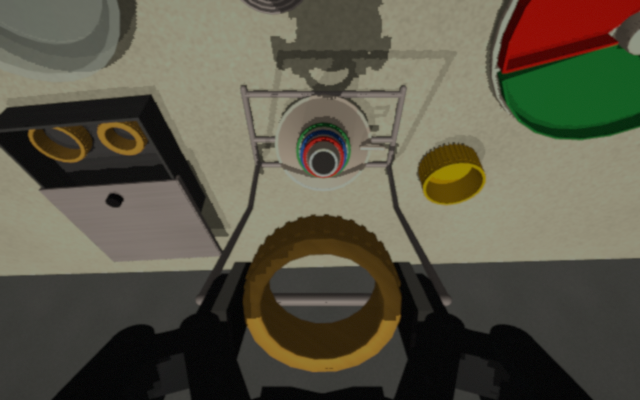

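The wrist view shows the held ring at (322,295), square to the tool, and the spout below with its tip opening at (323,162) and red, blue and green bands. The rail is at (320,300), farther away. Next I refit the funnel and the ring in the tool frame.

```bash
cat > fit2.py <<'E'
from h import *
from scipy.optimize import least_squares
np.set_printoptions(precision=4,suppress=True)
import sys
P,i=cloud('wrist');o=get_obs();R=np.array(o['orientation']);p=np.array(o['tool_pos'])
T=(P-p)@R
h=cv2.cvtColor(i,cv2.COLOR_RGB2HSV).astype(int)
k=(h[...,0]>10)&(h[...,0]<30)&(h[...,1]>110)&(abs(T[...,1])<.04)&(abs(T[...,0])<.04)&(T[...,2]<-.02)&(T[...,2]>-.06)
q=T[k];f=q[q[:,2]<-.047]
A=np.c_[f[:,:2],np.ones(len(f))];co=np.linalg.lstsq(A,f[:,2],rcond=None)[0]
print('ring top plane',co,len(f));
rr=least_squares(lambda c:np.clip(abs(np.hypot(f[:,0]-c[0],f[:,1]-c[1])-c[2])-c[3],0,1)+.0*c[0],[0,0,.0275,.003]).x
print('ring ctr',rr,'minEncl',cv2.minEnclosingCircle(f[:,:2].astype(np.float32)),'bbox mid',(np.percentile(f,1,axis=0)+np.percentile(f,99,axis=0))/2)
prof=[(30,33),(47.9,32),(48,27.5),(65.9,26),(66,23),(83.9,21.5),(84,18.5),(106,14.5)]
pz,pr=np.array(prof).T/1000
def ax(yaw):
    c,s=np.cos(yaw),np.sin(yaw);x=np.array([c,s,0]);y=np.array([-s,c,0]);z=-.5*x+np.sqrt(.75)*np.array([0,0,1]);return np.cross(y,z),y,z
X,Y,Z=ax(-.058)
O=np.array([.614,.010,.041])
qq=P.reshape(-1,3);qq=qq[~np.isnan(qq[:,0])]
d=qq-O;s=d@Z;r=np.hypot(d@X,d@Y);q=qq[(s>.045)&(s<.112)&(r<.04)]
def res(v,q):
    d=q-v[:3];s=d@Z;r=np.hypot(d@X,d@Y)
    # distance to profile polyline
    D=np.full(len(q),1.)
    pts=np.array([(30,33),(48,32),(48,27.5),(66,26),(66,23),(84,21.5),(84,18.5),(106,14.5),(106,11)])/1000
    a=np.c_[s,r]
    for u,w in zip(pts[:-1],pts[1:]):
        t=np.clip((a-u)@(w-u)/((w-u)@(w-u)),0,1);D=np.minimum(D,np.linalg.norm(a-u-t[:,None]*(w-u),axis=1))
    return D
best=min((least_squares(res,O+np.array([dx,dy,dz]),args=(q,),loss='soft_l1',f_scale=.0015,x_scale=.01,diff_step=1e-4) for dx in(-.005,0,.005) for dy in (-.004,0,.004) for dz in(-.006,0,.006)),key=lambda b:b.cost)
O=best.x;print('origin',O,'n',len(q),'med',np.median(best.fun),'p90',np.percentile(best.fun,90))
t=(O-p)@R;print('funnel origin in tool',t,'axis in tool',Z@R,'tip in tool',t+.106*Z@R,'blueC in tool',t+.078*Z@R,'redC',t+.096*Z@R)
E
python3 fit2.py
```

```text
ring top plane [-0.0027 -0.0013 -0.0502] 8089
ring ctr [ 0.0002 -0.0001  0.028   0.005 ] minEncl ((0.000418009702116251, -1.4828518033027649e-05), 0.033132754266262054) bbox mid [ 0.0007  0.0005 -0.0496]
origin [0.614  0.0106 0.0393] n 2326 med 0.0004898900159176402 p90 0.0021517090185552024
funnel origin in tool [0.0034 0.0018 0.2943] axis in tool [-0.0012 -0.001  -1.    ] tip in tool [0.0032 0.0017 0.1883] blueC in tool [0.0033 0.0017 0.2163] redC [0.0033 0.0017 0.1983]
```

Call:
drive_tool(
  moves="0 0.3 0.2 3 0;0 0 0 4 0;0 0 0 4 0;0 0 0 4 0;0 0 0 2 0;0 0 0 0 0;0 0 0 0 0;0 0 0 0 0;0 0 0 0 0;0 0 0 0 0",
)

```text
t: 15.4
tool_pos: [0.5523, 0.0146, 0.1476]
orientation: [[-0.864, 0.057, 0.501], [0.049, 0.998, -0.03], [-0.502, -0.002, -0.865]]
wrist_force: [-0.4, -0.4, 0.1]
width: 0.0617
gripper_force: 65.9
```

```bash
python3 tips.py w7.png >/dev/null;python3 st.py; python3 fit2.py; python3 -c "
import cv2;a=cv2.imread('pics/w7.png');cv2.imwrite('pics/c7.png',cv2.resize(a[120:400,200:440],(600,560+140)[:2] if 0 else (514,600)))"
```

```text
15.45 q [ 0.06   -0.48   -0.5346  0.994  -0.06    0.1006] p [0.5522 0.0145 0.1474] w 0.06142826909312485 gf 65.9218467772007 F [-0.6404 -0.0762 -0.0097] M [ 0.0517  0.4884 -0.0311]
[[-0.8638  0.0571  0.5006]
 [ 0.0486  0.9984 -0.03  ]
 [-0.5015 -0.0016 -0.8652]]
ring top plane [-0.0019 -0.0016 -0.0503] 8125
ring ctr [0.0005 0.0003 0.0282 0.005 ] minEncl ((0.0007849954999983311, 0.00046279095113277435), 0.03298664465546608) bbox mid [ 0.0007  0.0005 -0.0496]
origin [0.6141 0.0106 0.0393] n 4537 med 0.00038118814702333553 p90 0.0008238442195133313
funnel origin in tool [ 0.0006 -0.0002  0.1247] axis in tool [-0.0017 -0.001  -1.    ] tip in tool [ 0.0004 -0.0004  0.0187] blueC in tool [ 0.0005 -0.0003  0.0467] redC [ 0.0005 -0.0003  0.0287]
```

View pics/c7.png

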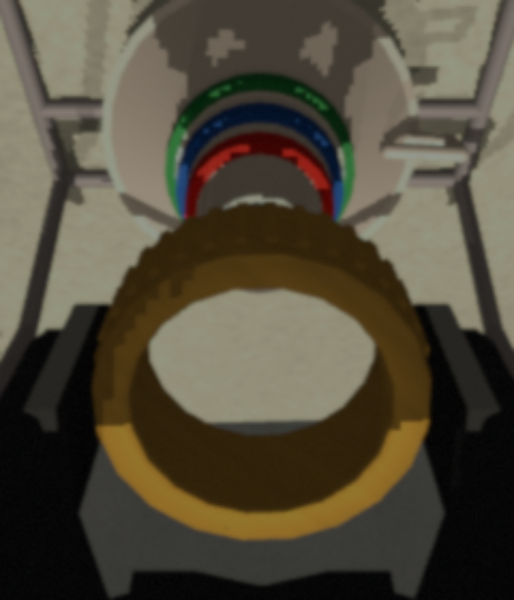

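The crop shows the ring at (262,390), coaxial with the spout, whose red, blue and green bands are at (260,165), (262,120) and (262,85). Ring and axis offsets agree within 1 mm.

Call:
drive_tool(
  moves="0 0 0 2 0;0 0 0 2 0;0 0 0 1 0;0 0 0 0.5 0;0 0 0 0.5 0;0 0 0 0.4 0;0 0 0 0.4 0;0 0 0 0.3 0;0 0 0 0 0;0 0 0 0 0",
  grip_force=40,
)

```text
t: 16.7
tool_pos: [0.5878, 0.0124, 0.0858]
orientation: [[-0.864, 0.057, 0.5], [0.049, 0.998, -0.03], [-0.501, -0.002, -0.865]]
wrist_force: [0.2, 0.8, 0.5]
width: 0.0617
gripper_force: 65.9
```

```bash
python3 tips.py w8.png >/dev/null;python3 st.py; python3 fit2.py
```

```text
16.75 q [ 0.0501 -0.3744 -0.5832  0.8395 -0.0551  0.0921] p [0.5878 0.0124 0.0858] w 0.06199468297007948 gf 65.91739699244499 F [-0.3047 -0.9988 -0.3638] M [0.0352 0.5254 0.0044]
[[-0.8639  0.0571  0.5004]
 [ 0.0486  0.9984 -0.0301]
 [-0.5013 -0.0016 -0.8653]]
ring top plane [-0.003  -0.0015 -0.0502] 8073
ring ctr [0.0005 0.0004 0.0279 0.0047] minEncl ((0.0006139008910395205, 0.00031370186479762197), 0.03265528380870819) bbox mid [ 0.0007  0.0005 -0.0495]
origin [0.6063 0.0116 0.0569] n 24657 med 0.005346152503270438 p90 0.01153546643387433
funnel origin in tool [-0.0016  0.0003  0.0343] axis in tool [-0.0015 -0.001  -1.    ] tip in tool [-0.0017  0.0002 -0.0717] blueC in tool [-0.0017  0.0002 -0.0437] redC [-0.0017  0.0002 -0.0617]
```

Call:
drive_tool(
  moves="0 0 0 0.4 0;0 0 0 0.4 0;0 0 0 0.3 0;0 0 0 0.2 0;0 0 0 0.1 0;0 0 0 0 0;0 0 0 0 0;0 0 0 0 0;0 0 0 0 0;0 0 0 0 0",
)

```text
t: 18.0
tool_pos: [0.5948, 0.012, 0.0736]
orientation: [[-0.864, 0.057, 0.5], [0.049, 0.998, -0.03], [-0.501, -0.002, -0.865]]
wrist_force: [0.2, 0.5, -1.3]
width: 0.0615
gripper_force: 65.9
```

```bash
python3 st.py
```

```text
18.0 q [ 0.0484 -0.3503 -0.5898  0.8089 -0.0542  0.0906] p [0.5948 0.012  0.0736] w 0.06151111902394853 gf 65.91810956597328 F [ 0.2105  0.451  -1.2976] M [0.0332 0.5686 0.0157]
[[-0.864   0.0571  0.5003]
 [ 0.0486  0.9984 -0.03  ]
 [-0.5012 -0.0016 -0.8654]]
```

Call:
drive_tool(
  moves="0 0 0 0.1 0;0 0 0 0 0;0 0 0 0.1 0;0 0 0 0 0;0 0 0 0.1 0;0 0 0 0 0;0 0 0 0 0;0 0 0 0 0;0 0 0 0 0;0 0 0 0 0",
)

```text
t: 19.25
tool_pos: [0.5954, 0.0119, 0.0731]
orientation: [[-0.864, 0.057, 0.5], [0.049, 0.998, -0.03], [-0.501, -0.002, -0.865]]
wrist_force: [-34.2, 0.5, 26.1]
width: 0.0616
gripper_force: 69.7
```

```bash
python3 st.py
```

```text
19.25 q [ 0.0481 -0.3484 -0.5895  0.8073 -0.054   0.0903] p [0.5954 0.0119 0.0731] w 0.061640371013376445 gf 69.66792840510607 F [-34.2447   0.4895  26.0992] M [-0.032   3.5522 -0.2018]
[[-0.864   0.057   0.5003]
 [ 0.0485  0.9984 -0.03  ]
 [-0.5011 -0.0016 -0.8654]]
```

Run:
```python
from h import *
save('scene','s2.png',(295,140,395,240),6)
```

```text
(no output)
```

View pics/s2.png

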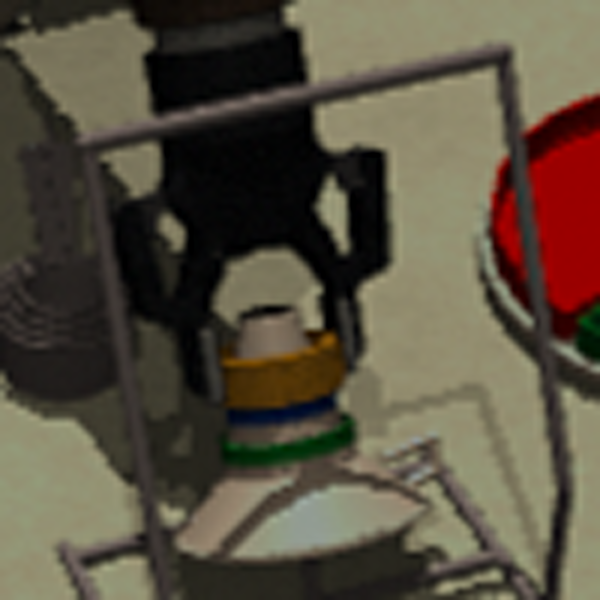

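The crop shows the ring seated at (280,370) with the blue band directly below it at (285,410). The green band is lower, at (285,440). It stopped firmly with about 40 N axial force, so it goes to the blue bin.

Call:
drive_tool(
  moves="0 0 0 -0.5 0;0 0 0 -1.5 0;0 0 0 -3 0;0 0 0 -4 0;0 0 0 -4 0;0 0 0 -4 0;0 0 0 -4 0;0 0 0 0 0;0 1 3 -0.6 0;0 1 5.5 -0.6 0",
  grip_force=60,
)

```text
t: 20.55
tool_pos: [0.4725, 0.1039, 0.2525]
orientation: [[-0.864, 0.061, 0.5], [0.052, 0.998, -0.032], [-0.501, -0.002, -0.865]]
wrist_force: [1.9, -0.5, -0.8]
width: 0.0616
gripper_force: 65.9
```

Call:
drive_tool(
  moves="0 1 5.5 -0.6 0;0 1 5.5 -0.6 0;0 1 5.5 -0.6 0;0 1 5.5 -0.6 0;0 1 5.5 -0.6 0;0 0 3 0 0;0 0 0 0 0;0 0 0 0 0;0 0 0 0 0;0 0 0 0 0",
)

```text
t: 21.8
tool_pos: [0.4322, 0.4114, 0.2538]
orientation: [[-0.864, 0.058, 0.501], [0.05, 0.998, -0.03], [-0.502, -0.001, -0.865]]
wrist_force: [-0.3, 0.9, 0.1]
width: 0.0615
gripper_force: 66.0
```

```bash
python3 tips.py w9.png|tail -2;python3 st.py; python3 fit2.py|head -2
python3 - <<'E'
from h import *
np.set_printoptions(precision=4,suppress=True)
save('top','t2.png')
for n in('top','wrist'):
    P,i=cloud(n);hsv=cv2.cvtColor(i,cv2.COLOR_RGB2HSV);H,S,V=[hsv[...,k].astype(int) for k in range(3)]
    near=np.hypot(P[...,0]-.49,P[...,1]-.34)<.15
    for nm,mm in dict(red=((H<8)|(H>172)),green=(H>45)&(H<85),blue=(H>95)&(H<130)).items():
        q=P[near&mm&(S>100)&(V>40)&(P[...,2]<.03)];print(n,nm,len(q),q.mean(0) if len(q) else '')
    q=P[near&(P[...,2]>.033)&(P[...,2]<.045)];print('rim',cv2.minEnclosingCircle(q[:,:2].astype(np.float32)) if len(q) else '')
E
```

```text
[-0.0024  0.0004 -0.049 ]
 [ 0.0311  0.0293 -0.0298]]
21.85 q [ 0.9882 -0.1184 -0.0274  1.38   -0.4495  0.9812] p [0.4322 0.4115 0.2538] w 0.061426603819028765 gf 65.95342241227627 F [-0.1744 -0.416  -0.9826] M [-0.0074  0.5203 -0.0146]
[[-0.8637  0.058   0.5006]
 [ 0.0497  0.9983 -0.0299]
 [-0.5015 -0.001  -0.8652]]
ring top plane [-0.0021 -0.0004 -0.0502] 8014
ring ctr [0.0026 0.0005 0.024  0.0103] minEncl ((0.0006211302243173122, 0.00016134977340698242), 0.03269273787736893) bbox mid [ 0.0007  0.0004 -0.0495]
top red 1832 [0.4404 0.2893 0.0211]
top green 1711 [0.5667 0.3258 0.021 ]
top blue 1780 [0.4707 0.4166 0.0211]
rim ((0.49055635929107666, 0.3406197428703308), 0.13550478219985962)
wrist red 14475 [0.4444 0.2822 0.0198]
wrist green 7028 [0.5729 0.3221 0.02  ]
wrist blue 13553 [0.4685 0.4136 0.0197]
rim ((0.4918118417263031, 0.34219756722450256), 0.13509123027324677)
```

View pics/w9.png

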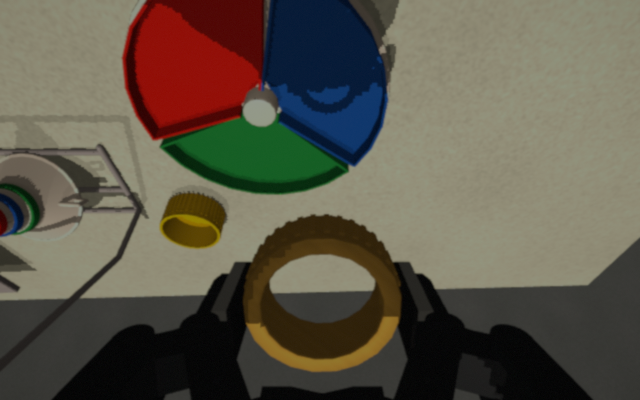

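The wrist view shows the held ring at (322,295), still square, and the blue bin at (325,75) clear below. The boss is at (260,105) and nothing has turned.

Call:
drive_tool(
  moves="0 1.4 0.1 4.4 0;0 1.4 0.1 4.4 0;0 1.4 0.1 4.4 0;0 1.4 0 4.4 0;0 0.8 0 2.4 0;0 0.7 0 1.9 0;0 0 0 0 0;0 0 0 0 0;0 0 0 0 0;0 0 0 0 0",
  grip_force=30,
)

```text
t: 23.15
tool_pos: [0.4805, 0.4125, 0.0292]
orientation: [[-0.864, 0.057, 0.501], [0.049, 0.998, -0.029], [-0.502, -0.001, -0.865]]
wrist_force: [0.3, 0.5, -0.3]
width: 0.0614
gripper_force: 65.9
```

```bash
python3 st.py
```

```text
23.15 q [ 0.9133 -0.0275 -0.3812  0.9008 -0.4272  0.901 ] p [0.4805 0.4125 0.0292] w 0.06143170763008517 gf 65.9390864521265 F [ 0.3431  0.4769 -0.2916] M [ 0.0186  0.5226 -0.0575]
[[-0.8636  0.057   0.5009]
 [ 0.049   0.9984 -0.0291]
 [-0.5018 -0.0006 -0.865 ]]
```

Call:
drive_tool(
  moves="0 0.4 0 0.7 0;0 0.4 0 0.6 0;0 0 0 0.2 0;0 0 0 0.2 0;0 0 0 0.2 0;0 0 0 0 0;0 0 0 0 0;0 0 0 0 0;0 0 0 0 0;0 0 0 0 0",
  grip_force=20,
)

```text
t: 24.4
tool_pos: [0.484, 0.414, 0.0103]
orientation: [[-0.863, 0.057, 0.503], [0.05, 0.998, -0.026], [-0.503, 0.003, -0.864]]
wrist_force: [-2.6, 3.7, 8.9]
width: 0.0616
gripper_force: 66.8
```

```bash
python3 st.py; python3 tips.py w10.png >/dev/null; python3 fit2.py|head -2
```

```text
24.4 q [ 0.9096 -0.0095 -0.4026  0.8558 -0.4256  0.8968] p [0.484  0.414  0.0103] w 0.06156268899740853 gf 66.75229378044605 F [-2.606   3.7241  8.9314] M [0.6934 0.3094 0.2902]
[[-0.8625  0.0566  0.5028]
 [ 0.0503  0.9984 -0.026 ]
 [-0.5035  0.0028 -0.864 ]]
ring top plane [-0.0229 -0.0032 -0.0502] 7989
ring ctr [-0.0001  0.0003  0.0278  0.0049] minEncl ((0.00028903604834340513, 0.0004892630386166275), 0.032513804733753204) bbox mid [ 0.0007  0.0005 -0.0498]
  return _methods._mean(a, axis=axis, dtype=dtype,
  ret = ret.dtype.type(ret / rcount)
Traceback (most recent call last):
  File "fit2.py", line 32, in <module>
    O=best.x;print('origin',O,'n',len(q),'med',np.median(best.fun),'p90',np.percentile(best.fun,90))
                                                                         ~~~~~~~~~~~~~^^^^^^^^^^^^^
IndexError: index -1 is out of bounds for axis 0 with size 0
```

Contact at about 10 N, and the ring is starting to pivot flat. I keep pressing gently.

Call:
drive_tool(
  moves="0 0 0 0.2 0;0 0 0 0.2 0;0 0 0 0.2 0;0 0 0 0.2 0;0 0 0 0 0;0 0 0 0 0;0 0 0 0 0;0 0 0 0 0;0 0 0 0 0;0 0 0 0 0",
)

```text
t: 25.7
tool_pos: [0.4904, 0.414, 0.0066]
orientation: [[-0.86, 0.059, 0.508], [0.053, 0.998, -0.026], [-0.508, 0.005, -0.861]]
wrist_force: [0.8, -0.8, 19.9]
width: 0.0613
gripper_force: 58.5
```

```bash
python3 st.py
python3 - <<'E'
from h import *
np.set_printoptions(precision=4,suppress=True)
save('wrist','w11.png');P,i=cloud('wrist');o=get_obs();T=(P-o['tool_pos'])@o['orientation']
b=cv2.cvtColor(i,cv2.COLOR_RGB2HSV).astype(int)
k=(b[...,0]>10)&(b[...,0]<30)&(b[...,1]>110)&(abs(T[...,1])<.04)&(abs(T[...,0])<.04)&(P[...,2]<.1)
q=P[k];print(np.percentile(q,[1,50,99],axis=0))
for x in np.arange(q[:,0].min(),q[:,0].max(),.006):
    s=q[(q[:,0]>=x)&(q[:,0]<x+.006)];print('%.3f %.4f'%(x+.003,np.percentile(s[:,2],97)))
E
```

```text
25.7 q [ 0.9024 -0.0009 -0.4041  0.8382 -0.4271  0.8902] p [0.4904 0.414  0.0066] w 0.061250938598539945 gf 58.46846804022789 F [ 0.7645 -0.777  19.8945] M [-0.2628 -1.3706 -0.1439]
[[-0.8596  0.0585  0.5076]
 [ 0.0528  0.9983 -0.0256]
 [-0.5082  0.0048 -0.8612]]
[[0.4381 0.3859 0.022 ]
 [0.4623 0.4159 0.0446]
 [0.4952 0.4457 0.0624]]
0.440 0.0429
0.446 0.0449
0.452 0.0476
0.458 0.0501
0.464 0.0525
0.470 0.0547
0.476 0.0571
0.482 0.0594
0.488 0.0617
0.494 0.0628
0.500 0.0416
```

Call:
drive_tool(
  moves="0 0.1 -0.1 0.2 0;0 0.1 -0.1 0.2 0;0 0.1 -0.1 0.2 0;0 0.1 0 0.2 0;0 0 0 0 0;0 0 0 0 0;0 0 0 0 0;0 0 0 0 0;0 0 0 0 0;0 0 0 0 0",
)

```text
t: 27.0
tool_pos: [0.4908, 0.4104, -0.0023]
orientation: [[-0.859, 0.059, 0.508], [0.053, 0.998, -0.027], [-0.509, 0.004, -0.861]]
wrist_force: [-0.9, -3.7, 22.5]
width: 0.0616
gripper_force: 29.0
```

```bash
python3 st.py
cat > ringc.py <<'E'
from h import *
np.set_printoptions(precision=4,suppress=True)
save('wrist','wx.png');P,i=cloud('wrist')
b=cv2.cvtColor(i,cv2.COLOR_RGB2HSV).astype(int)
k=(b[...,0]>10)&(b[...,0]<30)&(b[...,1]>110)&(np.hypot(P[...,0]-.475,P[...,1]-.415)<.05)&(P[...,2]<.1)
q=P[k];print(np.percentile(q,[1,50,99],axis=0))
for x in np.arange(q[:,0].min(),q[:,0].max(),.01):
    s=q[(q[:,0]>=x)&(q[:,0]<x+.01)];print('%.3f %.4f'%(x+.005,np.percentile(s[:,2],95)),end='; ')
f=q[q[:,2]>.04];A=np.c_[f[:,:2],np.ones(len(f))];print('plane',np.linalg.lstsq(A,f[:,2],rcond=None)[0])
E
python3 ringc.py
```

```text
27.0 q [ 0.8982  0.001  -0.4205  0.8188 -0.4269  0.8859] p [ 0.4908  0.4104 -0.0023] w 0.061615535364446555 gf 28.950268076732755 F [-0.8903 -3.6996 22.466 ] M [-1.0491 -1.5694 -0.5474]
[[-0.8594  0.059   0.5078]
 [ 0.0525  0.9983 -0.027 ]
 [-0.5085  0.0035 -0.861 ]]
[[0.4395 0.3827 0.0213]
 [0.4537 0.4124 0.0386]
 [0.4971 0.4423 0.0493]]
0.443 0.0434; 0.453 0.0447; 0.463 0.0461; 0.473 0.0473; 0.483 0.0481; 0.493 0.0490; 0.503 0.0497; plane [0.0661 0.0102 0.0092]
```

Call:
drive_tool(
  moves="0 0.1 0 0.2 0;0 0.1 0 0.1 0;0 0 0 0 0;0 0 0 0 0;0.76 0 0 0 0;0.78 0 0 0 0;0.8 0 0 0 0;0.8 0 0 0 0;0.8 0 0 0 0;0.8 0 0 0 0",
)

```text
t: 28.3
tool_pos: [0.4916, 0.4124, -0.0039]
orientation: [[-0.858, 0.058, 0.51], [0.053, 0.998, -0.023], [-0.511, 0.007, -0.86]]
wrist_force: [1.5, 1.7, 27.3]
width: 0.0682
gripper_force: 13.4
```

```bash
python3 st.py; python3 ringc.py
```

```text
28.3 q [ 0.899   0.0033 -0.4229  0.8096 -0.4268  0.8857] p [ 0.4916  0.4124 -0.0039] w 0.06818447719111914 gf 13.369556665420532 F [ 1.5406  1.6515 27.3396] M [-0.3263 -2.3132  0.3164]
[[-0.8581  0.0579  0.5103]
 [ 0.0535  0.9983 -0.0234]
 [-0.5107  0.0072 -0.8597]]
[[0.4406 0.3831 0.0206]
 [0.4512 0.4126 0.0359]
 [0.4982 0.4415 0.0434]]
0.445 0.0431; 0.455 0.0433; 0.465 0.0434; 0.475 0.0434; 0.485 0.0432; 0.495 0.0430; 0.505 0.0433; plane [ 0.0013 -0.0004  0.0419]
```

Call:
drive_tool(
  moves="0.8 -0.1 0 -0.2 0;0.8 -0.1 0 -0.2 0;0.8 0 0 0 0;0.8 0 0 0 0;0.8 0 0 0 0;0.8 0 0 0 0;0.8 0 0 0 0;0.8 0 0 0 0;0.8 0 0 0 0;0.8 0 0 0 0",
)

```text
t: 29.6
tool_pos: [0.4889, 0.4105, -0.0038]
orientation: [[-0.861, 0.057, 0.505], [0.051, 0.998, -0.027], [-0.505, 0.003, -0.863]]
wrist_force: [-0.0, 2.3, 11.8]
width: 0.0686
gripper_force: 5.7
```

```bash
python3 st.py; python3 ringc.py
```

```text
29.6 q [ 0.8995  0.0013 -0.4218  0.8204 -0.4244  0.8865] p [ 0.4889  0.4105 -0.0038] w 0.06864561788534969 gf 5.674827732145786 F [-0.0277  2.3241 11.7767] M [ 0.1462 -0.8487  0.3943]
[[-0.8614  0.0573  0.5047]
 [ 0.0508  0.9984 -0.0266]
 [-0.5054  0.0027 -0.8629]]
[[0.436  0.3815 0.0205]
 [0.4474 0.4113 0.0358]
 [0.4937 0.4406 0.0435]]
0.440 0.0431; 0.450 0.0433; 0.460 0.0434; 0.470 0.0434; 0.480 0.0432; 0.490 0.0430; 0.500 0.0434; plane [0.0011 0.0001 0.0418]
```

Call:
drive_tool(
  moves="0.82 -0.1 0 -0.2 0;0.82 -0.1 0 -0.2 0;0.82 -0.3 0 -0.5 0;0.82 -0.5 0 -0.9 0;0.82 -1 0 -1.7 0;0.82 -2 0 -3.4 0;0.82 -2 0 -3.4 0;0.82 0 0 -4 0;0.82 0 0 -4 0;0.82 0 0 0 0",
)

```text
t: 30.9
tool_pos: [0.4471, 0.4126, 0.1856]
orientation: [[-0.862, 0.056, 0.503], [0.05, 0.998, -0.025], [-0.504, 0.003, -0.864]]
wrist_force: [0.0, 0.3, -0.4]
width: 0.0702
gripper_force: 0.0
```

```bash
python3 st.py; python3 ringc.py
python3 - <<'E'
from h import *
save('top','t3.png',(120,130,450,330),2.4)
P,i=cloud('top');hsv=cv2.cvtColor(i,cv2.COLOR_RGB2HSV);H,S,V=[hsv[...,k].astype(int) for k in range(3)]
near=np.hypot(P[...,0]-.49,P[...,1]-.34)<.15
for nm,mm in dict(red=((H<8)|(H>172)),green=(H>45)&(H<85),blue=(H>95)&(H<130)).items():
    q=P[near&mm&(S>100)&(V>40)&(P[...,2]<.03)];print(nm,len(q),q.mean(0) if len(q) else '')
E
```

```text
30.9 q [ 0.9648 -0.1211 -0.1638  1.2297 -0.4424  0.9542] p [0.4471 0.4126 0.1856] w 0.0701548907483905 gf 0.0 F [ 0.0133  0.3337 -0.3709] M [ 0.0046  0.4585 -0.0012]
[[-0.8624  0.056   0.5032]
 [ 0.05    0.9984 -0.0254]
 [-0.5038  0.0032 -0.8638]]
[[0.4357 0.3816 0.0215]
 [0.4572 0.4113 0.0398]
 [0.4954 0.4408 0.0443]]
0.439 0.0436; 0.449 0.0439; 0.459 0.0438; 0.469 0.0438; 0.479 0.0437; 0.489 0.0436; 0.499 0.0438; plane [ 0.0006 -0.0014  0.043 ]
red 1831 [0.44218112 0.28762834 0.02103313]
green 1709 [0.56740665 0.32858595 0.02091483]
blue 1327 [0.47295992 0.41320545 0.02092516]
```

View pics/t3.png

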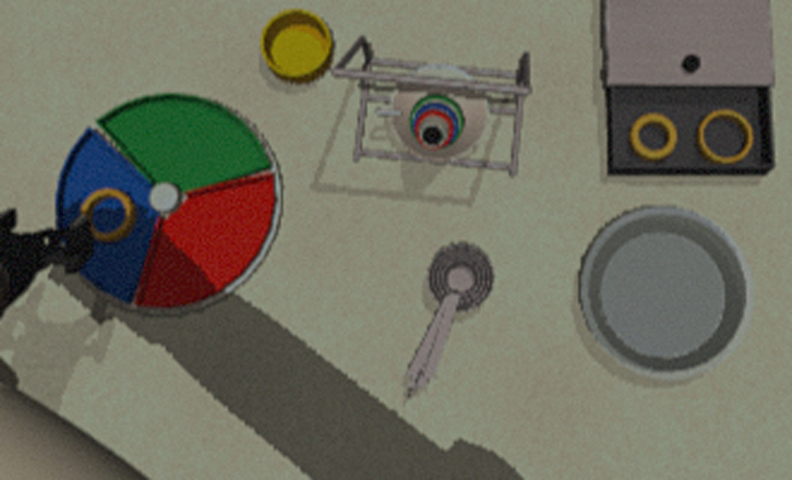

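The top view shows the ring flat in the blue bin at (108,213), the dish empty at (665,292) and the two tin rings unmoved at (653,135) and (725,135). The arm is clear, so I hand in.

```bash
python3 -c "
from rig import *
print(hand_in())"
```

```text
the job is handed in; nothing more can be done
None
```

The ring from the dish stopped on the spout with the blue band directly below it, and it now lies flat in the blue bin; the job was handed in at about 31 s of 61 s, and `hand_in()` returned no verdict.

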